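# Put the document-inspection kit away in its matching holders

### The job

Put the inspection kit away: stand the red-banded eyepiece upright in the red cup and the blue-banded one in the blue cup, set the wooden rubber stamp upright and squarely inside the dark wooden tray, and lay the black UV lamp, violet window up, on its white outline between the ends of the long grey cradle. Never tip an eyepiece over, and leave the green stapler and the ink-pad tin where they are.

Things in the scene. Friction and masses are not known exactly. Their poses are not given: they have to be found in the camera images.
- eyepiece_red_mid (a point): Loose microscope eyepiece standing upright, 55 mm tall, 90 g: steel foot 30 mm diameter (lowest 18 mm), black body 36 mm diameter (18 to 42 mm up), a bright RED band of 36 mm diameter just above (42 to 48 mm up, seen from above as a red ring), then a 24 mm black eyecup. Point at its centre, 27.5 mm above its foot; z up its axis. Grasp the black body across its diameter, any yaw.
- cup_red: Fixed round RED cup on the desk: outside diameter 64 mm, inside diameter 54 mm, rim 10 mm high, floor of the same colour 3 mm above the desk. Origin at the centre of its underside, on the desk; z up.
- eyepiece_blue_mid (a point): Loose eyepiece exactly like the other, but with a BLUE band. Point at its centre, 27.5 mm above its foot; z up its axis.
- cup_blue: Fixed round BLUE cup, otherwise exactly like the red one. Origin at the centre of its underside; z up.
- stamp_mid (a point): Loose wooden rubber stamp standing upright, 72 mm tall, 70 to 140 g: base 60 x 38 mm (16 mm high), a neck 30 x 16 mm, and on top a dark wooden grip 40 mm (x) by 24 mm (y), from 38 to 72 mm up. Point at its centre, 36 mm above its underside; x along the 60 mm length, z up. Grasp the dark grip across its 24 mm width (along y).
- stamp_tray: Fixed open dark wooden tray, 88 x 66 mm outside, 80 x 58 mm inside, rim 10 mm high, inner floor 4 mm above the desk. Origin at the centre of its underside; x along the 88 mm length, z up. The stamp goes in lengthwise along x, either way round.
- uv_lamp_mid (a point): Loose hand-held UV lamp lying flat, a black box 120 (x) x 28 (y) x 34 mm (z), 105 to 210 g, with a violet window and a small white switch on top. Point at its centre, 17 mm above its underside; x along its length, z up. Grasp across the 28 mm width (along y) at mid length.
- lamp_cradle: Fixed long grey cradle, 148 x 58 mm, a 4 mm thick plate with a white 120 x 28 mm outline, and 10 mm high brackets (measured from the desk) round its two ends only, leaving 138 x 46 mm between them; the middle 100 mm of each long side is open for fingers. Origin at the centre of its underside; x along the length, z up. The lamp lies along x, either way round, on the plate.
- stapler: Bystander to leave alone: loose green stapler on a grey foot, 120 (x) x 36 (y) x 40 mm (z), 300 g. Origin at the centre of its underside.
- ink_tin: Bystander to leave alone: loose flat metal ink-pad tin with a yellow panel on its lid, 90 (x) x 60 (y) x 16 mm (z), 200 g. Origin at the centre of its underside. (A fixed flat pile of document booklets, 125 x 88 x 8 mm, also lies on the desk; all these things stand at least about 120 mm apart, centre to centre, the tallest being the stamp.)
Not all that is in view belongs to the job. Leave any yellow look-alike of the part that bears uv_lamp_mid alone. What is shaped like the part that bears stamp_mid but orange is not meant.

How it is judged (in metres and radians):
At the end, for the whole second after the job is handed in: Eyepieces upright on the floor of their own colour's cup, within 12 mm of centre; stamp upright in the tray (13 mm) and lamp flat, window up, on the cradle (12 mm), each along its length within 0.3 rad; all at rest; stapler and ink tin within 20 mm of where they began (horizontal distance between eyepiece_red_mid and cup_red below 0.012 m and z of eyepiece_red_mid in the frame of cup_red between 0.0275 and 0.0335 m and angle between each of eyepiece_red_mid, eyepiece_blue_mid, stamp_mid, uv_lamp_mid's own z axis and vertical below 0.1 rad and linear speed of each of eyepiece_red, eyepiece_blue, stamp, uv_lamp below 0.01 m/s and angular speed of each of eyepiece_red, eyepiece_blue, stamp, uv_lamp below 0.1 rad/s and horizontal distance between eyepiece_blue_mid and cup_blue below 0.012 m and z of eyepiece_blue_mid in the frame of cup_blue between 0.0275 and 0.0335 m and x of stamp_mid in the frame of stamp_tray between -0.013 and 0.013 m and y of stamp_mid in the frame of stamp_tray between -0.013 and 0.013 m and z of stamp_mid in the frame of stamp_tray between 0.037 and 0.043 m and angle between the x axis of stamp_mid and the x axis of stamp_tray, either way round below 0.3 rad and x of uv_lamp_mid in the frame of lamp_cradle between -0.012 and 0.012 m and y of uv_lamp_mid in the frame of lamp_cradle between -0.012 and 0.012 m and z of uv_lamp_mid in the frame of lamp_cradle between 0.018 and 0.024 m and angle between the x axis of uv_lamp_mid and the x axis of lamp_cradle, either way round below 0.3 rad and distance of each of stapler, ink_tin from where it was at the start of the episode below 0.02 m); the robot touches nothing.
It fails at once if an eyepiece is tipped over (leans more than 0.8 rad) (angle between any of eyepiece_red_mid, eyepiece_blue_mid's own z axis and vertical above 0.8 rad).
It fails at once if the stapler or the ink tin is moved more than 30 mm (distance of any of stapler, ink_tin from where it was at the start of the episode above 0.03 m).
It also fails if it takes over 125 s, if anything falls off the work surface, if the arm or the gripper's body presses on something with over 40 N, if the wrist force passes 120 N, or if a joint passes its speed limit or range.

### The arm

A 7-joint arm with a two-finger parallel gripper is mounted at the origin on the work surface. World frame = base frame: x ahead of the robot, y to its left, z up, the work surface at z = 0. Lengths are in mm, angles in degrees, forces in N, time in s.
With the tool pointing down it reaches from about 425 to 875 mm from the base axis. Payload 4.7 kg.
Tool frame: the origin (TCP) lies on the centre line of the jaws, within the pads' length; the fingertips stand 22 mm ahead of it and the grasp point (between the pads) lies 3 mm ahead of it; z points along the fingers, y is the line along which they close (so a half turn about z gives the same grasp; the last joint's range is limited). The gripper opens to 85 mm and grips with 20 to 120 N. Pads are 22 mm wide; open, the fingers measure 114 mm over their backs; the gripper's body (76 mm by 85 mm) begins 54 mm behind the grasp point. The pads swing forward as they close: fully open they stand 13 mm farther back than shut.
Start: joints at [-72.645, 18.392, -4.016, 83.108, 1.295, 78.541, -3.26], TCP at [185.147, 623.092, 253.349] pointing down, gripper open.
Joint ranges: [-163.93, 163.93], [-17.29, 119.83], [-79.2, 71.16], [3.27, 140.29], [-89.18, 269.18], [5.43, 117.66], [-154.24, 154.24]. Speed limits (degrees/s): [147.25, 147.25, 180, 180, 180, 180, 180].

### API

Orientations are given as a 3x3 rotation matrix whose columns are the frame's x, y, z axes.
In Python, from bench import r, sensors, optics gives the robot as it stands. Calls block until the motion is done:
- r.goto(position, orientation): joint-space move of the TCP to a pose.
- r.line_to(position, orientation=None, velocity=150, max_force=None): straight line of the TCP; orientation=None keeps the orientation; velocity is the mean speed in mm/s. With max_force (N) it stops when the force on the tool has changed by that much, and returns True; else False.
- r.move_j(angles): joint-space move.
- r.set_gripper(opening): opening from 0.0 (shut) to 1.0 (fully open); the grip force is fixed at half the most; returns when the fingers have stopped.
- r.sleep(seconds).
- r.inverse_kinematics(position, orientation): joint angles nearest the present ones, or None.
- sensors.read_state(): the state.
- optics.camera(name): name is "scene" or "top"; returns a dict with "color" (400x640x3 uint8, red, green, blue), "mtx" (3x3 intrinsics, pixels), "R" (3x3) and "t" (3): a world point X has camera coordinates R X + t. Camera axes: x right, y down, z forward; pixel columns grow to the right and rows downward; lengths in mm; the calibration is good to about 2 mm. A picture is of the moment at which its call begins. There is no depth.
A pose or a line that the arm cannot do raises r.IKError and nothing moves.
- r.job_done(): hands the job in; it is judged then, once.
The state is a dict: "t": time; "q": joint angles; "qvel": joint speeds; "joint_torque": joint torques, N m; "position": TCP position; "ee_rot": TCP orientation; "contact_force": force on the tool from outside, world axes, zero at the start; "torque": the same for the moment, N m; "opening": opening from 0.0 (shut) to 1.0 (fully open); "finger_force": force on a finger pad.
Only numpy, scipy, OpenCV 4.12 (cv2) and the standard library are available. Lean on these libraries where they do the work, as an engineer would, in place of code of your own. Each camera call takes 0.05 s, during which the arm holds its last target. There are 200 camera calls.

## Working session

There is one attempt and no reset: what is moved stays moved. The work goes in short steps, each a Python script; the robot and the scene stay as the last script left them, time stands still between calls to the robot, and variables do not carry over. Pictures are saved under pics/ and viewed, at most 14 in all, crops included, and the job is handed in when it is done.

```bash
mkdir -p pics
python3 - <<'E'
from bench import r,sensors,optics
import cv2,numpy as np,pickle
for n in("top","scene"):
    c=optics.camera(n); cv2.imwrite(f"pics/{n}0.png",c["color"][...,::-1]); pickle.dump(c,open(f"{n}0.pkl","wb"))
    print(n,c["mtx"].round(1).tolist(),c["R"].round(3).tolist(),c["t"].round(1).tolist())
s=sensors.read_state();print(s["t"],s["ee_rot"].round(3).tolist() if hasattr(s["ee_rot"],'round') else s["ee_rot"],s["opening"])
E
```

```text
top [[487.6, 0.0, 320.9], [0.0, 487.6, 200.9], [0.0, 0.0, 1.0]] [[-0.057, -0.998, 0.003], [-0.974, 0.055, -0.221], [0.22, -0.016, -0.975]] [-10.8, 474.3, 1340.5]
scene [[381.7, 0.0, 316.3], [0.0, 381.7, 203.4], [0.0, 0.0, 1.0]] [[0.076, 0.997, -0.001], [0.699, -0.055, -0.713], [-0.711, 0.054, -0.701]] [-19.3, -264.8, 1420.4]
0.1 [[-0.959, 0.285, -0.0], [0.285, 0.959, -0.002], [-0.0, -0.002, -1.0]] 1.0017545288857748
```

View pics/top0.png

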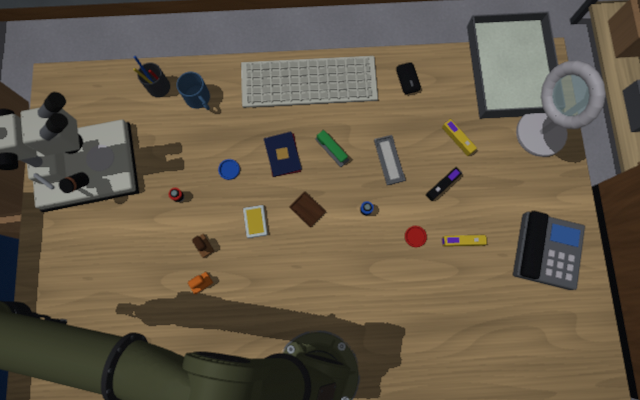

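View pics/scene0.png

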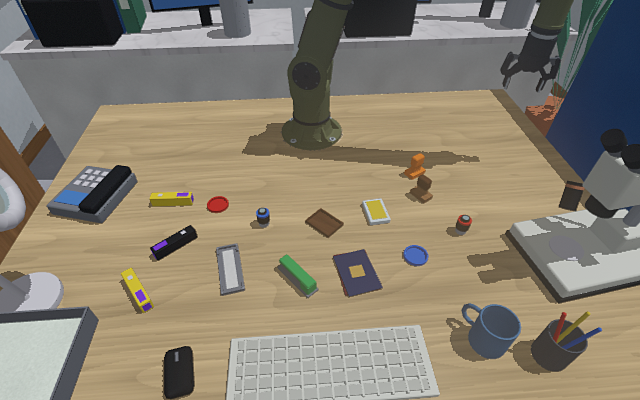

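The top view shows:
- Red eyepiece (176,195), blue eyepiece (367,208), red cup (416,236) and blue cup (229,169).
- Tray (307,209) and cradle (390,160).
- Stapler (333,148), tin (256,221) and booklets (283,154).

Candidates:
- **Stamp:** brown (203,245) or orange (200,283). Brown fits, because orange is excluded.
- **Lamp:** black (444,184) or yellow (460,137) and (465,240). Black fits.

I'll confirm both in one crop.

```bash
cat > h.py <<'E'
import cv2,numpy as np,pickle
from bench import r,sensors,optics
def cast(c,px,z):
    px=np.atleast_2d(px).astype(float)
    d=np.c_[px,np.ones(len(px))]@np.linalg.inv(c["mtx"]).T@c["R"]
    o=-c["R"].T@c["t"]
    return (o+d*((z-o[2])/d[:,2])[:,None])[:,:2]
def proj(c,X):
    p=c["mtx"]@(c["R"]@np.asarray(X,float)+c["t"]); return p[:2]/p[2]
HSV=dict(red=lambda h,s,v:((h<7)|(h>172))&(s>150)&(v>60),blue=lambda h,s,v:(h>105)&(h<125)&(s>120)&(v>60),
 dark=lambda h,s,v:(v<75),grey=lambda h,s,v:(s<60)&(v>60),
 brown=lambda h,s,v:(v<100)&(s>90)&(h<20))
def blob(c,px,col,R=35):
    """hull (pixels) of the blob of this colour nearest px"""
    h,s,v=cv2.split(cv2.cvtColor(c["color"],cv2.COLOR_RGB2HSV))
    m=HSV[col](h,s,v).astype(np.uint8); w=np.zeros_like(m); cv2.circle(w,tuple(int(round(i)) for i in px),R,1,-1)
    cs=[k for k in cv2.findContours(m*w,cv2.RETR_EXTERNAL,cv2.CHAIN_APPROX_NONE)[0] if cv2.contourArea(k)>12]
    if not cs: return None
    k=max(cs,key=cv2.contourArea)
    return cv2.convexHull(k)[:,0].astype(float)
def loc(c,px,col,z,R=35):
    k=blob(c,px,col,R)
    if k is None: return None
    w=cast(c,k,z).astype(np.float32); m=cv2.moments(w-w.mean(0))
    cen=w.mean(0)+np.array([m["m10"],m["m01"]])/m["m00"]
    box=cv2.minAreaRect(w); b=cv2.boxPoints(box); e=b[1]-b[0]; f=b[2]-b[1]
    L=e if np.hypot(*e)>np.hypot(*f) else f
    return cen.round(1),np.round(np.degrees(np.arctan2(L[1],L[0]))%180,1),np.round(sorted(box[1]),1)
E
python3 - <<'E'
from h import *
T=pickle.load(open("top0.pkl","rb"));S=pickle.load(open("scene0.pkl","rb"))
for n,pt,ps,col,z,R in [("eyeR",(176,195),(464,223),"red",45,12),("eyeB",(367,208),(263,215),"blue",45,12),("cupR",(416,236),(218,205),"red",5,25),("cupB",(229,169),(415,256),"blue",5,25),
 ("tray",(307,209),(324,222),"brown",5,28),("stamp",(203,245),(424,188),"brown",45,22),("lamp",(444,184),(174,242),"dark",17,30),("cradle",(390,160),(230,270),"grey",3,34)]:
    print(n,loc(T,pt,col,z,R),loc(S,ps,col,z,R))
a=cv2.resize(T["color"][215:300,165:265],None,fx=5,fy=5); b=cv2.resize(T["color"][145:210,350:478],None,fx=5,fy=5)
b=cv2.copyMakeBorder(cv2.resize(b,(500,254)),0,0,0,0,0); a=cv2.resize(a,(500,340))
cv2.imwrite("pics/c.png",np.vstack([a,b])[...,::-1])
E
```

```text
eyeR (array([519.6, 381.8]), np.float32(42.9), array([32. , 34.5])) (array([519.5, 384.2]), np.float32(57.8), array([31.5, 33.9]))
eyeB (array([ 447.9, -167.1]), np.float32(175.7), array([31.6, 32.5])) (array([ 448.4, -165.9]), np.float32(0.8), array([33.3, 35. ]))
cupR (array([ 363.5, -307.2]), np.float32(86.8), array([58.8, 61.7])) (array([ 361.6, -305.6]), np.float32(175.5), array([62.4, 68.2]))
cupB (array([596.6, 232.4]), np.float32(86.8), array([59.3, 60.4])) (array([593.5, 236.7]), np.float32(85.6), array([59.7, 61.1]))
tray (array([462.2,   2.6]), np.float32(42.3), array([69.6, 91.1])) (array([461.8,   5. ]), np.float32(42.4), array([72.4, 91.3]))
stamp (array([366.3, 293.5]), np.float32(30.1), array([58.4, 68.9])) (array([384.3, 303. ]), np.float32(163.6), array([ 57.7, 121.9]))
lamp (array([ 511.2, -405.9]), np.float32(128.6), array([ 36.1, 127.1])) (array([ 511.8, -402.2]), np.float32(127.9), array([ 54. , 124.2]))
cradle (array([ 601.3, -251.5]), np.float32(11.3), array([ 59.8, 150.2])) (array([ 597.3, -250.2]), np.float32(10.8), array([ 58.9, 156.2]))
```

View pics/c.png

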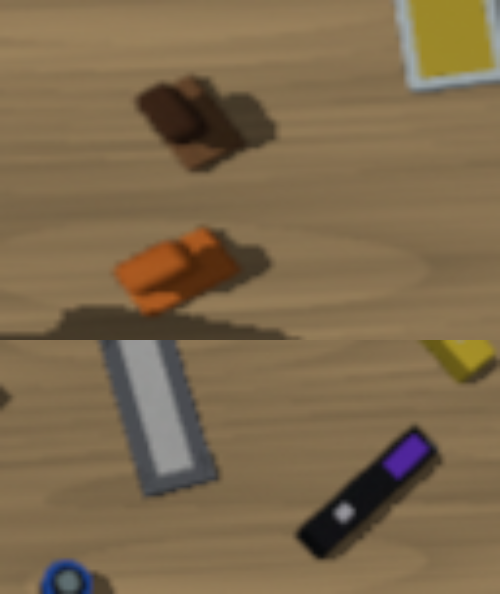

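The crop confirms it: the brown stamp is at about (203,245) with its darker grip on top, and the lamp is the black one with a violet window at (444,184). Next I'll localise the stamp grip better.

Run:
```python
from h import *
T=pickle.load(open("top0.pkl","rb"));S=pickle.load(open("scene0.pkl","rb"))
for t in (45,52,60,68):
    HSV["grip"]=lambda h,s,v:(v<t)&(s>100)
    print(t,loc(T,(200,243),"grip",55,14),loc(S,(424,182),"grip",55,12))
x=T["color"][234:260,190:222].max(2); print(x[::1,::1])
y=S["color"]; cv2.imwrite("pics/d.png",np.hstack([cv2.resize(T["color"][230:262,185:225],(400,320),interpolation=0),cv2.resize(S["color"][170:206,402:447],(400,320),interpolation=0)])[...,::-1])
```

```text
45 (array([365.3, 301.4]), np.float32(179.9), array([22.3, 37.1])) None
52 (array([365.1, 295.2]), np.float32(5.0), array([36.1, 44.4])) None
60 (array([367. , 299.5]), np.float32(30.9), array([35.6, 58.1])) None
68 (array([366.2, 298.4]), np.float32(29.9), array([39.9, 61.5])) None
[[137 138 138 138 138 138 138 138 138 139 128 116 106  88  91 100 101 125
  138 137 137 137 137 137 136 136 135 135 136 135 136 135]
 [140 140 140 140 139 139 122 109 117 124 112  99  97  85  63  64  71 116
  138 138 138 137 138 137 137 137 136 136 136 136 136 136]
 [141 141 141 141 130 112  84  65  71  81  92  96  97  94  75  60  67  90
  124 138 137 136 135 135 135 134 133 133 133 132 131 131]
 [134 138 140 125  95  69  57  53  45  43  58  85  97  96  90  67  60  67
  111 132 132 131 131 131 131 130 130 130 130 131 130 130]
 [131 133 117  85  61  54  55  56  51  42  34  61  88  96  83  57  52  63
   85 118 112  95  95  95  96 119 131 132 132 132 133 132]
 [135 127  93  59  55  55  55  57  54  47  37  38  63  72  59  47  46  54
   65  87  83  68  68  69  68  87 121 134 134 135 133 133]
 [137 124  86  58 
[... 1942 characters left out ...]
3 133 133 133 133 133 134 133 133]
 [127 127 127 127 127 128 128 127 127 128 116 101  97  98  94  77  58  49
   57  97 115 126 133 133 133 133 134 134 134 134 134 133]
 [126 127 128 129 129 129 130 130 129 130 126 113 100  86  69  56  56  62
   98 126 133 132 133 133 133 133 133 132 132 132 132 131]
 [130 130 130 131 130 131 131 131 131 131 131 127 106  75  68  67  65  97
  125 132 131 131 132 133 133 133 133 133 133 133 133 133]
 [130 130 130 131 131 131 130 131 131 132 132 132 125 117 117 118 116 127
  134 134 134 135 136 136 136 136 137 137 136 135 134 134]
 [131 131 132 131 132 133 133 133 133 133 134 135 135 135 135 135 136 135
  136 136 136 136 137 137 136 136 136 135 133 131 131 130]]
```

View pics/d.png

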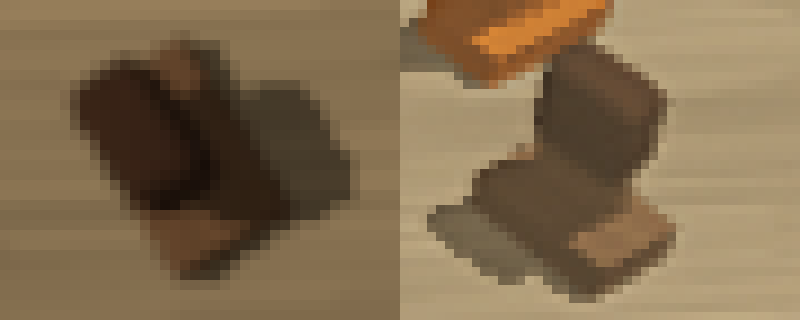

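Run:
```python
from h import *
T=pickle.load(open("top0.pkl","rb"));S=pickle.load(open("scene0.pkl","rb"))
HSV["g"]=lambda h,s,v:(v<62)&(v>48)
print("top-face",loc(T,(198,243),"g",72,8), cast(T,(198.2,243),72), cast(S,(425,179.6),72))
c=cast(S,[(410.4,192.5),(423.4,203.5),(432.6,197.2)],0); print("scene base",c,(c[0]+c[2])/2,np.degrees(np.arctan2(*(c[1]-c[0])[::-1])),np.linalg.norm(np.diff(c,axis=0),axis=1))
c=cast(T,[(213.7,251.2),(203,258)],0);print("top base short edge",c,np.degrees(np.arctan2(*(c[1]-c[0])[::-1])),np.linalg.norm(c[1]-c[0]))
c=cast(T,[(193,239.5),(198,249)],72);print("grip long",np.degrees(np.arctan2(*(c[1]-c[0])[::-1])))
```

```text
top-face (array([368.8, 309.8]), np.float32(29.9), array([16.2, 36.4])) [[368.50494034 307.93191458]] [[376.5660268  310.22492312]]
scene base [[352.63876593 285.41037838]
 [403.55334503 312.21015034]
 [378.72965336 347.90445831]] [365.68420964 316.65741835] 27.760853821887327 [57.53713707 43.47757227]
top base short edge [[352.89887074 280.5167984 ]
 [334.92924267 311.53574315]] 120.08420148339407 35.84804689499335
grip long -153.13744131563223
```

Stamp is at about (368.5, 310) with yaw 29.5°. The two views agree within about 2–4 mm on the rest. I'll start with the eyepieces.

```bash
cat >> h.py <<'E'
UP=170
def rot(deg):
    a=np.radians(deg); y=np.array([np.cos(a),np.sin(a),0]); z=np.array([0,0,-1.]); return np.c_[np.cross(y,z),y,z]
def best(xy,z,yaws):
    q0=np.array(sensors.read_state()["q"]); c=[]
    for y in yaws:
        q=r.inverse_kinematics([*xy,z],rot(y))
        if q is not None: c.append((np.abs(np.array(q)-q0).max(),y))
    return min(c)[1]
def pick(xy,z,yaws,op):
    y=best(xy,UP,yaws); r.goto([*xy,UP],rot(y)); r.set_gripper(op)
    hit=r.line_to([*xy,z],velocity=150,max_force=15); r.set_gripper(0)
    s=sensors.read_state(); print("pick",y,"hit",hit,"open",round(s["opening"],3),"ff",s["finger_force"],"t",round(s["t"],1))
    r.line_to([*xy,UP],velocity=150); return y
def place(xy,z,yaws,op):
    y=best(xy,UP,yaws); r.goto([*xy,UP],rot(y)); print("held",round(sensors.read_state()["opening"],3))
    r.line_to([*xy,z+25],velocity=150); hit=r.line_to([*xy,z],velocity=40,max_force=10)
    r.set_gripper(op); r.line_to([*xy,UP],velocity=150); print("place",y,"hit",hit,"t",round(sensors.read_state()["t"],1))
ANY=list(range(-180,180,15))
def snap(n):
    for k in("top","scene"):
        c=optics.camera(k); cv2.imwrite(f"pics/{k}{n}.png",c["color"][...,::-1]); pickle.dump(c,open(f"{k}{n}.pkl","wb"))
E
python3 - <<'E'
from h import *
for n,xy,z,y in [("eR",(519.6,383),36,0),("eB",(448.2,-166.5),36,0),("cR",(362.5,-306.4),40,0),("cB",(595,234.5),40,0),("st",(368.5,310),58,119.5),("tr",(462,3.8),63,132.3),("la",(511.5,-404),30,38.3),("cr",(599.3,-250.8),35,101)]:
    print(n,[[h for h in(UP,z) if r.inverse_kinematics([*xy,h],rot(a)) is not None] for a in(y,y+180)])
pick((519.6,383),36,[0,15,-15,165,180,195],.85); snap(1)
E
```

```text
eR [[170, 36], [170, 36]]
eB [[170, 36], [36]]
cR [[170, 40], [170, 40]]
cB [[170, 40], [170, 40]]
st [[170, 58], [170, 58]]
tr [[170, 63], [170, 63]]
la [[170, 30], [170, 30]]
cr [[170, 35], [170, 35]]
pick 15 hit False open 0.409 ff 59.61323708295822 t 3.4
```

View pics/scene1.png

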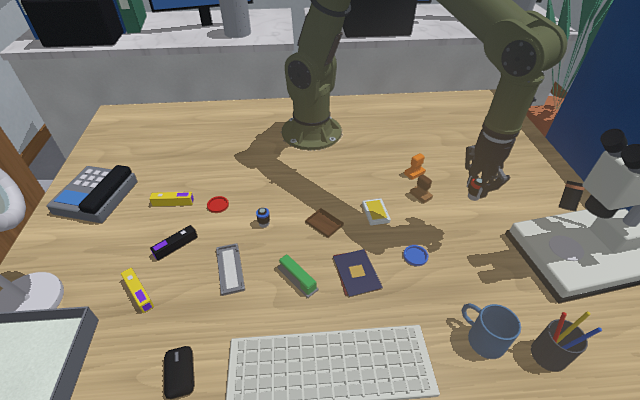

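The red eyepiece is held upright in the gripper, and its opening (0.41) matches 36 mm. Next: place it, then move the blue one and the stamp.

Run:
```python
from h import *
place((362.5,-306.4),40,ANY,.85)
pick((448.2,-166.5),36,ANY,.85)
place((595,234.5),40,ANY,.85)
pick((368.5,310),58,[119.5,-60.5],.65); snap(2)
a=cv2.resize(pickle.load(open("scene2.pkl","rb"))["color"][130:290,190:510],(800,400))
cv2.imwrite("pics/s2.png",a[...,::-1])
```

```text
held 0.408
place -15 hit True t 10.0
pick 0 hit False open 0.409 ff 59.376380145549774 t 12.4
held 0.403
place 15 hit True t 18.0
pick 119.5 hit False open 0.273 ff 59.393470287323 t 20.7
```

View pics/s2.png

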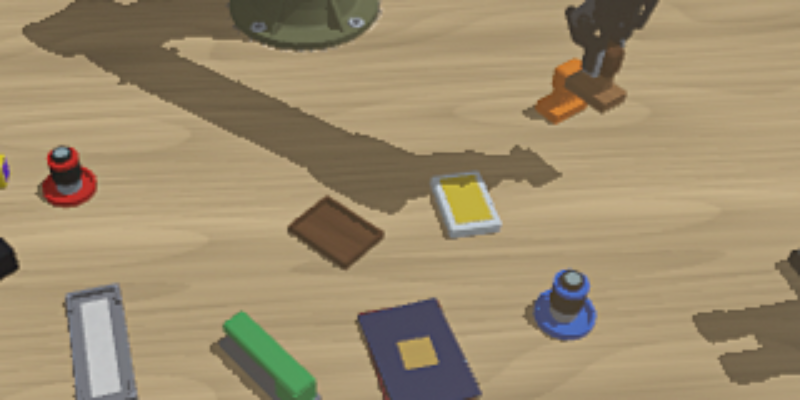

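Both eyepieces stand in their own cups and the stamp is held. I'll place the stamp, then move the lamp.

Run:
```python
from h import *
place((462,3.8),63,[132.3,-47.7],.65)
pick((511.5,-404),30,[38.3,-141.7],.7)
place((599.3,-250.8),35,[101,-79],.7)
r.goto([480,400,250],rot(best((480,400),250,ANY))); snap(3)
T=pickle.load(open("top3.pkl","rb"));S=pickle.load(open("scene3.pkl","rb"))
for n,px,sx,col,z,R in [("eyeR",(416,-307,48),None,"red",48,9)]: pass
for n,X,col,z,R in [("lamp",(599.3,-250.8,21),"dark",21,32)]:
    print(n,loc(T,proj(T,X),col,z,R),loc(S,proj(S,X),col,z,R))
f=lambda c,X,w:cv2.resize(c["color"][int(proj(c,X)[1])-w:int(proj(c,X)[1])+w,int(proj(c,X)[0])-w:int(proj(c,X)[0])+w],(200,200),interpolation=0)
P=[((362.5,-306.4,25),22),((595,234.5,25),22),((462,3.8,25),26),((599,-251,15),34)]
cv2.imwrite("pics/p3.png",np.vstack([np.hstack([f(c,X,w) for X,w in P]) for c in(T,S)])[...,::-1])
```

```text
held 0.274
place 132.3 hit True t 25.5
pick 38.3 hit False open 0.314 ff 61.00544571876526 t 28.8
held 0.315
place 101 hit True t 33.6
lamp (array([ 599.7, -253.4]), np.float32(13.0), array([ 45.3, 136.6])) (array([ 598.7, -254.8]), np.float32(10.5), array([ 41.8, 140.9]))
```

View pics/p3.png

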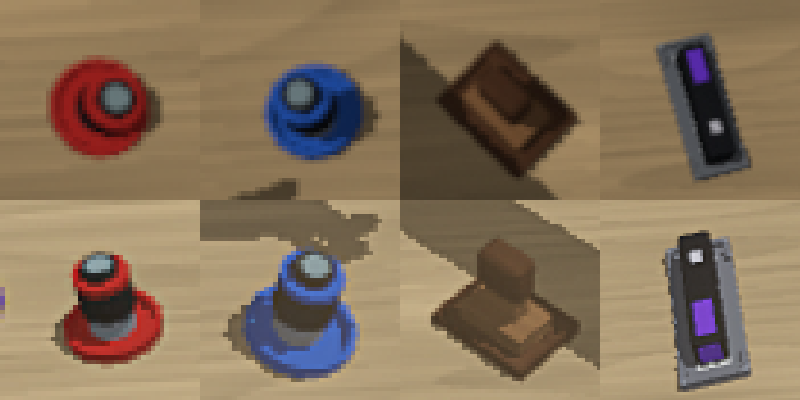

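View pics/top3.png

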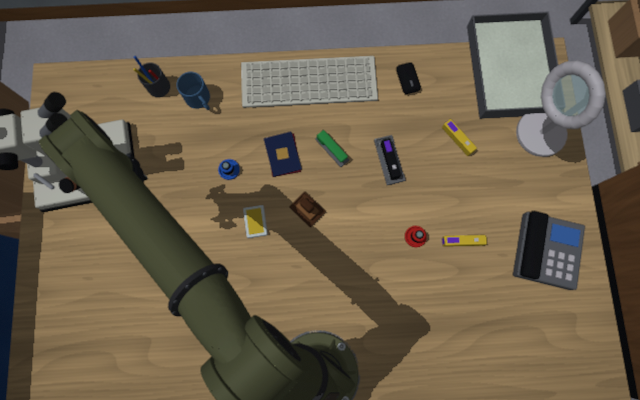

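The top view shows both eyepieces in their cups, the stamp inside the tray at (308,209), the lamp on the cradle at (390,159), and the stapler and tin unmoved. I'll check the offsets numerically.

Run:
```python
from h import *
HSV["vio"]=lambda h,s,v:(h>125)&(h<145)&(s>120)&(v>90)
HSV["sw"]=lambda h,s,v:(s<50)&(v>105)
HSV["cap"]=lambda h,s,v:(s<70)&(v>70)
HSV["wood"]=lambda h,s,v:(v<90)&(s>80)
A=np.array
def cen(c,X,col,R):
    k=blob(c,proj(c,X),col,R); return None if k is None else cast(c,k,X[2]).mean(0).round(1)
for k in("top","scene"):
    a=pickle.load(open(k+"0.pkl","rb"));b=pickle.load(open(k+"3.pkl","rb"))
    for n,X in (("R",(362.5,-306.4,58)),("B",(595,234.5,58))): print(k,n,cen(b,X,"cap",10)-A(X[:2]) if cen(b,X,"cap",10) is not None else None)
    for nm,c,z,ang,L in (("0",a,34,128.3,A([511.5,-404])),("3",b,38,11,A([599.3,-250.8]))):
        u=A([np.cos(np.radians(ang)),np.sin(np.radians(ang))]); v=A([-u[1],u[0]])
        K=cv2.convexHull
        V=cen(c,(*L,z),"vio",30); print(k,"lamp",nm,"violet local",((V-L)@u).round(1),((V-L)@v).round(1))
    for n,X in (("stapler",(333,148)),("tin",(256,221))): 
        if k=="top": d=cv2.absdiff(a["color"],b["color"])[X[1]-18:X[1]+18,X[0]-18:X[0]+18]; print(n,"changed px",(d.max(2)>40).sum())
t=pickle.load(open("top3.pkl","rb"));s=pickle.load(open("scene3.pkl","rb"))
o=[cv2.resize(c["color"][int(p[1])-h:int(p[1])+h,int(p[0])-h:int(p[0])+h],(400,400),interpolation=cv2.INTER_CUBIC) for c,X,h in((t,(599,-251,15),30),(s,(599,-251,15),36)) for p in[proj(c,X)]]
cv2.imwrite("pics/l3.png",np.hstack(o)[...,::-1])
```

```text
top R [ 0.2 -1.8]
top B [-0.4 -2.7]
top lamp 0 violet local -36.7 -2.5
top lamp 3 violet local 33.2 0.4
stapler changed px 0
tin changed px 605
scene R [-5.5 -0.6]
scene B [-5.4  0.3]
scene lamp 0 violet local -34.5 -1.8
scene lamp 3 violet local 32.0 1.6
```

View pics/l3.png

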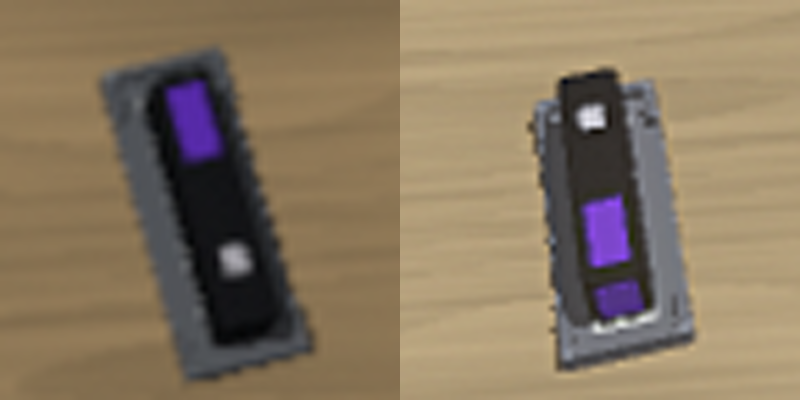

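Residuals are about 3 mm on the lamp and under 6 mm on the eyepieces. The changes around the tin are the arm's shadow. I'll move to a clear spot, check the tin unshadowed, and hand in.

Run:
```python
from h import *
r.goto([450,-60,300],rot(best((450,-60),300,ANY)))
b=optics.camera("scene");a=pickle.load(open("scene0.pkl","rb"))
HSV["yel"]=lambda h,s,v:(h>20)&(h<32)&(s>150)
print([loc(c,(375,211),"yel",16,22) for c in(a,b)], np.round(sensors.read_state()["contact_force"],1))
print(r.job_done(), sensors.read_state()["t"])
```

```text
[(array([430.4, 160. ]), np.float32(6.2), array([41. , 70.3])), (array([430.4, 160. ]), np.float32(6.2), array([41. , 70.3]))] [-1.1 -0.5  0.6]
the job is handed in; nothing more can be done
the job is handed in; nothing more can be done
```

I placed both eyepieces, the stamp and the lamp and handed the job in after roughly 40 s of robot time; my last camera checks showed the lamp about 3 mm and the eyepieces under 6 mm off centre, the stamp inside the tray by eye only, the stapler and tin unmoved, but no verdict came back.

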